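# Throw the lever-lock drive switch on the gearbox bench

## Task

The gear shaft is ready for its spin test, so switch its drive on at the switch box whose lever carries a lift collar: lift the collar, flip the lever all the way over to its other side, and let the collar drop fully back into its seat so that the lever is locked there. Leave the plain toggle, the one without a collar, as it is.

Things in the scene. Friction and masses are not known exactly. Their poses are not given: they have to be found in the camera images.
- collar_grip (a point): Centre of the steel lift collar's crossbar on the collared lever: 34 mm long, 20 mm thick, flat round ends. z points up the lever, y along the crossbar, parallel to the hinge: pinch the flat ends along y; they turn between upright fingers. The hinge is 56 mm down the lever (-z), 45 mm above the table, on a fixed box 120 x 80 x 50 mm. The lever's knob ends 49 mm above this point.
- lock_lever (a joint): Swing of the collared lever, rad, about the point's +y through the hinge. 0: leans 25 degrees off upright to the point's -x (off, the start); 0.872: leans 25 degrees to +x, at its stop (on). Light friction (1 N at the collar); stays where left. With the collar down, a dark hump between the two places (22 mm wide along y, top 42 mm above the hinge) blocks it after about 0.08 rad.
- lock_collar (a joint): Lift of the collar along the lever, m. 0: seated, as it starts; 0.020: top stop. A spring pushes it down with 3 to 5 N. The lever is free to swing with the collar lifted 13 mm or more. Let go within 0.06 rad of the lever's stop at either side, it drops into its seat there; let go in between, it rests on the hump, unlocked.
- plain_tip (a point): Centre of the 26 mm black ball on the plain toggle, a bystander to be left alone: a bare 70 mm rod lever without a collar on a fixed box 70 x 50 x 25 mm. Moving the ball more than 10 mm is a failure.
Mind the look-alikes: they are no part of the job. Leave any purple or red look-alike of the part that bears collar_grip alone.

How it is judged:
By the outcome, as a careful person would: the job done as asked, in the order asked, and still so for the second after the job is handed in, with the robot touching nothing.
It also fails if it takes over 32 s, if anything falls off the work surface, if the arm or the gripper's body presses on something with over 40 N, if the wrist force passes 120 N, or if a joint passes its speed limit or range.

## Robot

A 6-joint arm with a two-finger parallel gripper is mounted at the origin on the work surface. World frame = base frame: x ahead of the robot, y to its left, z up, the work surface at z = 0. Lengths are in mm, angles in rad, forces in N, time in s.
With the tool pointing down it reaches from about 300 to 775 mm from the base axis. Payload 14.6 kg.
Tool frame: the origin (TCP) lies on the centre line of the jaws, within the pads' length; the fingertips stand ahead of it and the grasp point (between the pads) is the TCP (manip.tip_reach is the z of the fingertips in the tool frame, in mm); z points along the fingers, y is the direction in which the jaws open and shut (so a half turn about z gives the same grasp; the last joint's range is limited). The gripper opens to 94 mm and grips with 3 to 60 N. Pads are 16 mm wide; open, the fingers measure 119 mm over their backs; the gripper's body (75 mm by 177 mm) begins 78 mm behind the grasp point.
Start: joints at [-1.171, 0.3, 1.521, -0, 1.321, -0.067], TCP at [247.509, -491.15, 224.446] pointing down, gripper open.
Joint ranges: [-3.03, 3.03], [-0.79, 2.21], [0.23, 2.52], [-1.04, 4.18], [0, 3.07], [-2.55, 2.55]. Speed limits (rad/s): [2.22, 2.22, 2.57, 3.14, 3.14, 3.14].

## Interface

Orientations are given as [roll, pitch, yaw] about the fixed x, y, z axes, in that order (R = Rz(yaw) Ry(pitch) Rx(roll)).
In Python, from cell import manip, camera, search_frame, masks_of, tip_of gives the robot as it stands.
- The arm moves only by the tool send_rows, never from a script. Its argument "plan" is a list of rows, each an object with "travel": the shift along the tool's x, y, z in mm, a list of three; "delta_rot": the turn, a rotation vector about the tool's x, y, z in degrees, a list of three; "fingers": the gripper's target within -1 to 1 (shut at 1, half-way at 0, fully open at -1). In form: [{"travel": [dx, dy, dz], "delta_rot": [wx, wy, wz], "fingers": fingers}, ...]. A call has 1 to 20 rows; each row shifts and turns the commanded pose from where the row before left it, along the tool's axes as they then stand; what a row does not reach is not made up. A row lasts 1/8 s, in which the tool goes at most 62.5 mm and 10.7 degrees, less where a joint would pass 70% of its speed; a pose out of reach is approached as far as the arm can. A call is refused whole if a number of a shift passes 62.5 or a number of a turn 10.7, either way. A call with a gripper value outside its range is refused whole. The fingers move at their own pace and stop on an object; "grip_force" is the grip in N (left out, the last holds). Time passes only in rows, so rows that do not move let the fingers close. It gives the time, the measured TCP pose, the force and the opening at its end, in the units of the state.
- manip.read_state(): the state, without advancing time (a new reading comes with each control period).
- camera(name): name is "scene" or "top" or "wrist"; returns a dict with "color" (384x512x3 uint8, red, green, blue), "z_map" (384x512 float32, mm along the optical axis (not along the pixel's ray), 0 where there is no reading), "fov_y" (degrees; the focal length in pixels is half the picture's height over the tangent of half this angle, whatever the lens; pixels are square), "cx", "cy" (the principal point, pixels), "world_from_camera" (4x4, takes a point from camera to world coordinates); the wrist camera has in their place "tool_from_camera" (4x4, takes a point from camera to tool coordinates, whose origin is the TCP and whose axes are the flange's). Camera axes: x right, y up, looking along -z (the intrinsics and any distortion apply to the point x, -y, -z); pixel columns grow to the right and rows downward; lengths in mm; the calibration is good to about 2 mm. A picture is of the moment at which its call begins: read the wrist's pose just before it.
- manip.sign_off(): hands the job in, once; it reports no verdict.
Trained networks look in the newest picture that a camera, given by its name, has taken for a name from the list of things; names that differ only in an ending like _2 or _b are one class to them, and where a whole thing is asked for, a point or a joint stands for the part that bears it (a point fixed in the world has none). Each returns a list of dicts, best first, with "confidence" (0 to 1); they miss things now and then, are a little off and sometimes report something else, mostly with a low value. They report only what shows in the picture. A call takes as long as a camera call. They do not tell look-alikes from the thing itself.
- search_frame(name, camera): "at" ([x, y, z] in mm, in the coordinates of the camera as it stood for that picture, good to about 4 mm: the middle of the surface that is visible of it).
- masks_of(name, camera): "region" (384x512 bool, what is visible of it).
- tip_of(name, camera): "at" ([x, y, z] in mm, in the coordinates of the camera as it stood for that picture, good to about 4 mm: a listed point, or the origin of a listed thing).
The state is a dict: "clock": time; "joints": joint angles; "qd": joint speeds; "effort": joint torques, N m; "eef_pos": TCP position; "eef_rot": TCP orientation; "wrist_force": force on the tool from outside, world axes, zero at the start; "moment": the same for the moment, N m; "finger_gap": finger opening in mm.
Only numpy, scipy, OpenCV 4.12 (cv2) and the standard library are available. Lean on these libraries where they do the work, as an engineer would, in place of code of your own. Each camera call takes 0.05 s, during which the arm holds its last target. There are 200 camera calls.

## Working session

There is one attempt and no reset: what is moved stays moved. The work goes in short steps, Python scripts to look and compute and a tool call to move; the robot and the scene stay as the last step left them, time stands still between calls to the robot, and variables do not carry over. Pictures are saved under pics/ and viewed, about 8 in all and at most 12, crops included, and the job is handed in when it is done.

Besides the shell and the picture viewer there is one more tool, called after ">>>" by a JSON object that holds its "method" and its "body", one argument or row to a line. send_rows: Moves the arm, as the interface text tells. Its arguments: {"type":"object","properties":{"plan":{"type":"array"},"grip_force":{"type":"number"}},"required":["plan"]}

```bash
mkdir -p pics; cat > h.py <<'E'
import numpy as np, cv2
from cell import manip, camera, search_frame, masks_of, tip_of
from scipy.spatial.transform import Rotation as R
def T_tool():
    s=manip.read_state(); T=np.eye(4); T[:3,:3]=R.from_euler('xyz',s['eef_rot']).as_matrix(); T[:3,3]=s['eef_pos']; return T
def shot(n):
    T=T_tool(); c=camera(n)
    c['W']=c['world_from_camera'] if n!='wrist' else T@c['tool_from_camera']
    return c
def f(c): return c['color'].shape[0]/2/np.tan(np.radians(c['fov_y'])/2)
def cloud(c):
    z=c['z_map']; v,u=np.mgrid[:z.shape[0],:z.shape[1]]
    p=np.stack([(u-c['cx'])*z/f(c),-(v-c['cy'])*z/f(c),-z],-1)
    return p@c['W'][:3,:3].T+c['W'][:3,3]
def toW(c,p): return c['W'][:3,:3]@np.array(p)+c['W'][:3,3]
def pix(c,p): return (c['cx']+f(c)*p[0]/-p[2], c['cy']+f(c)*p[1]/p[2])
E
python3 - <<'E'
from h import *
s=manip.read_state(); print(s, manip.tip_reach)
ims=[]
for n in ['scene','top']:
    c=shot(n); print(n,{k:c[k] for k in c if k not in('color','z_map','W')})
    for nm in ['collar_grip','plain_tip']:
        for d in tip_of(nm,n): print(nm,'tip',round(d['confidence'],2),toW(c,d['at']).round(),np.round(pix(c,d['at'])))
        for d in search_frame(nm,n): print(nm,'mid',round(d['confidence'],2),toW(c,d['at']).round(),np.round(pix(c,d['at'])))
    cv2.imwrite(f'pics/{n}.png',c['color'][:,:,::-1])
E
```

```text
{'clock': 0.0, 'joints': array([-1.17062735e+00,  3.00511731e-01,  1.52156522e+00,  1.32079308e-05,
        1.32067810e+00, -6.65943568e-02]), 'qd': array([-0.00246349, -0.0005269 ,  0.00083754,  0.00027468, -0.00222442,
        0.00021686]), 'effort': array([-4.19859134e-03, -5.31813276e+01, -3.52743816e+01,  7.06927897e-02,
        2.44660873e-02, -1.15788298e-04]), 'eef_pos': array([ 247.41263768, -490.95329634,  223.87073273]), 'eef_rot': array([-3.14043368e+00, -9.01169571e-05,  4.66760003e-01]), 'wrist_force': array([ 0.36744726, -0.00239871,  0.01779652]), 'moment': array([-0.0011532 , -0.00963178,  0.03541959]), 'finger_gap': 93.9833334120626} 19.0
scene {'fov_y': 43.926978622373966, 'cx': 255.39102831854478, 'cy': 199.14944091377308, 'world_from_camera': array([[ 4.49672510e-01, -7.22004307e-01,  5.25836870e-01,
         1.01661540e+03],
       [ 8.93155947e-01,  3.58074485e-01, -2.72130700e-01,
        -3.35256687e+02],
       [ 8.19077119e-03,  5.92024023e-01,  8.05878693e-01,
         9.49141011e+02],
       [ 0.00000000e+00,  0.00000000e+00,  0.00000000e+00,
         1.0
[... 590 characters left out ...]
-01,
         3.54965777e+02],
       [-9.99795436e-01,  2.57364822e-03,  2.00614445e-02,
        -4.77276090e+01],
       [ 2.02146277e-02,  1.60193280e-01,  9.86878656e-01,
         8.03404086e+02],
       [ 0.00000000e+00,  0.00000000e+00,  0.00000000e+00,
         1.00000000e+00]])}
collar_grip tip 0.76 [ 325. -114.   94.] [286. 268.]
collar_grip tip 0.76 [ 349. -308.   98.] [391. 254.]
collar_grip tip 0.6 [ 509. -117.   95.] [287. 170.]
collar_grip mid 0.76 [ 351. -304.  106.] [391. 253.]
collar_grip mid 0.69 [ 511. -117.  103.] [287. 167.]
collar_grip mid 0.52 [ 325. -114.  102.] [287. 268.]
plain_tip tip 0.47 [498. 201.  91.] [119. 175.]
plain_tip mid 0.56 [494. 199.  99.] [119. 176.]
```

View pics/scene.png

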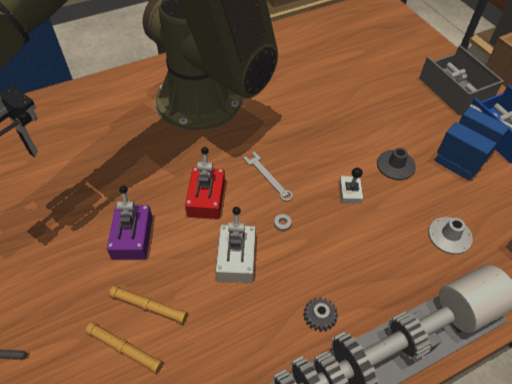

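View pics/top.png

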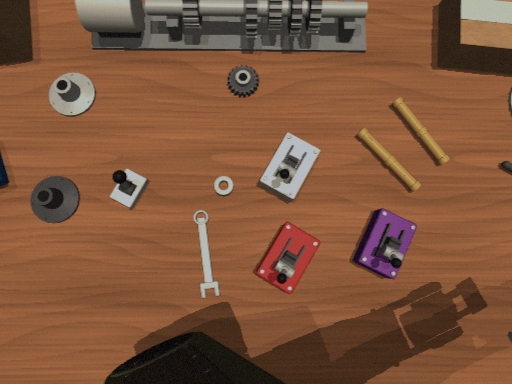

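Three collared boxes show up: purple at scene (126,209), red at (203,168), and white-grey at (237,229). The first two are the excluded look-alikes, so white is the one I want. I'll confirm it in a crop and measure its axis.

```bash
python3 - <<'E'
from h import *
for n in ['scene','top']:
    c=shot(n); P=cloud(c)
    m=(np.linalg.norm(P[...,:2]-[535,-130],axis=-1)<100)&(abs(P[...,2]-50)<5)
    r=cv2.minAreaRect(P[m][:,:2].astype(np.float32)); print(n,m.sum(),r,np.median(P[m][:,2]))
    print(cv2.boxPoints(r).round())
    tip_of('collar_grip',n)
    x,y=(190,180) if n=='scene' else (240,115)
    cr=c['color'][y:y+110,x:x+95,::-1]; cv2.imwrite(f'pics/{n}_b.png',cr)
a=[cv2.imread(f'pics/{n}_b.png') for n in('scene','top')]
cv2.imwrite('pics/crop.png',cv2.resize(np.hstack(a),None,fx=4,fy=4,interpolation=cv2.INTER_CUBIC))
E
```

```text
scene 1339 ((529.4368286132812, -129.5514373779297), (79.74442291259766, 120.97696685791016), 60.72544479370117) 50.25319654637178
[[ 457. -135.]
 [ 563. -194.]
 [ 602. -124.]
 [ 496.  -65.]]
top 1765 ((528.5292358398438, -127.63057708740234), (79.75785827636719, 120.04790496826172), 60.439552307128906) 48.88086926876326
[[ 457. -133.]
 [ 561. -192.]
 [ 600. -123.]
 [ 496.  -63.]]
```

View pics/crop.png

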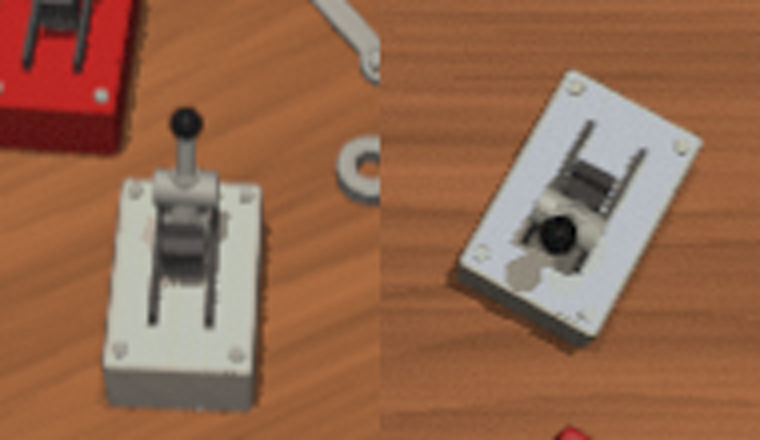

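The crop shows the white box with the steel collar on its lever, leaning to the near left, with the hump and the free side up-right in the top view. The box is centred at (529,-128.5) and its +x axis points at -29.3°. The collar should then be at (508.5,-117,96), which matches the network. Now moving above it.

>>> {"method": "send_rows", "body": {
  "plan": [
    {"travel":[44.6,-24.06,2.7],"delta_rot":[0,0,0],"fingers":-1},
    {"travel":[44.6,-24.06,2.7],"delta_rot":[0,0,0],"fingers":-1},
    {"travel":[44.6,-24.06,2.7],"delta_rot":[0,0,0],"fingers":-1},
    {"travel":[44.6,-24.06,2.7],"delta_rot":[0,0,0],"fingers":-1},
    {"travel":[44.6,-24.06,2.7],"delta_rot":[0,0,0],"fingers":-1},
    {"travel":[44.6,-24.06,2.7],"delta_rot":[0,0,0],"fingers":-1},
    {"travel":[44.6,-24.06,2.7],"delta_rot":[0,0,0],"fingers":-1},
    {"travel":[44.6,-24.06,2.7],"delta_rot":[0,0,0],"fingers":-1},
    {"travel":[44.6,-24.06,2.7],"delta_rot":[0,0,0],"fingers":-1},
    {"travel":[0,0,0],"delta_rot":[0,0,9.34],"fingers":-1},
    {"travel":[0,0,0],"delta_rot":[0,0,9.34],"fingers":-1},
    {"travel":[0,0,0],"delta_rot":[0,0,9.34],"fingers":-1},
    {"travel":[0,0,0],"delta_rot":[0,0,9.34],"fingers":-1},
    {"travel":[0,0,0],"delta_rot":[0,0,9.34],"fingers":-1},
    {"travel":[0,0,0],"delta_rot":[0,0,9.34],"fingers":-1},
    {"travel":[0,0,0],"delta_rot":[0,0,0],"fingers":-1},
    {"travel":[0,0,0],"delta_rot":[0,0,0],"fingers":-1}
  ],
  "grip_force": 30
}}

```text
clock: 2.82
eef_pos: [508.5, -117.1, 200.2]
eef_rot: [-3.142, -0.0, -0.508]
wrist_force: [-0.1, 0.2, -0.5]
finger_gap: 94.3
```

```bash
python3 - <<'E'
from h import *
c=shot('wrist'); T=T_tool(); s=manip.read_state(); print(s['clock'],s['eef_pos'],s['eef_rot'],s['joints'])
for fn in (tip_of,search_frame):
  for d in fn('collar_grip','wrist'): print(fn.__name__,d['confidence'],toW(c,d['at']).round(1),(np.linalg.inv(T)@np.r_[toW(c,d['at']),1]).round(1),np.round(pix(c,d['at'])))
P=cloud(c); m=(np.linalg.norm(P[...,:2]-[529,-129],axis=-1)<90)&(abs(P[...,2]-50)<4)
print(m.sum(),cv2.minAreaRect(P[m][:,:2].astype(np.float32)))
k=(np.linalg.norm(P[...,:2]-[490,-107],axis=-1)<30)&(P[...,2]>118); print('knob',k.sum(),P[k].mean(0) if k.any() else 0,P[k].max(0) if k.any() else 0)
cv2.imwrite('pics/w1.png',c['color'][:,:,::-1])
E
```

```text
2.875 [ 508.50374094 -117.1302948   200.14559511] [ 3.14156959e+00  5.33760597e-05 -5.08229712e-01] [-2.96585521e-01  2.58858633e-01  1.63168031e+00 -1.19374980e-05
  1.25111074e+00  1.78244427e+00]
call 0.92 [ 506.4 -115.   102.5] [-2.9 -0.9 97.7  1. ] [251. 202.]
call 0.57 [ 321.6 -113.7   97.3] [-164.9   88.   102.9    1. ] [324. 326.]
call 0.81 [ 356.4 -304.1   99.9] [-41.8 237.4 100.3   1. ] [472. 236.]
call 0.64 [ 324.1 -108.1  108. ] [-165.5   81.9   92.2    1. ] [321. 334.]
call 0.63 [ 512.4 -118.1  107.7] [ 3.9 -1.1 92.4  1. ] [251. 197.]
4885 ((528.8014526367188, -128.83819580078125), (80.05909729003906, 118.12562561035156), 60.87299728393555)
knob 363 [ 496.23415978 -110.67514536  135.06892589] [ 504.81036399 -100.60622745  142.87663651]
```

View pics/w1.png

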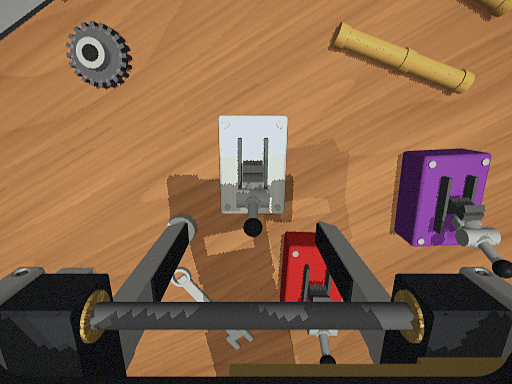

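The wrist view shows the white box square to the tool, with the collar at (251,202) midway between the fingers. The collar is within 3 mm of the TCP axis. Descending and closing.

>>> {"method": "send_rows", "body": {
  "plan": [
    {"travel":[0,0,26],"delta_rot":[0,0,0],"fingers":-1},
    {"travel":[0,0,26],"delta_rot":[0,0,0],"fingers":-1},
    {"travel":[0,0,26],"delta_rot":[0,0,0],"fingers":-1},
    {"travel":[0,0,26],"delta_rot":[0,0,0],"fingers":-1},
    {"travel":[0,0,0],"delta_rot":[0,0,0],"fingers":-0.2},
    {"travel":[0,0,0],"delta_rot":[0,0,0],"fingers":0},
    {"travel":[0,0,0],"delta_rot":[0,0,0],"fingers":1},
    {"travel":[0,0,0],"delta_rot":[0,0,0],"fingers":1},
    {"travel":[0,0,0],"delta_rot":[0,0,0],"fingers":1},
    {"travel":[0,0,0],"delta_rot":[0,0,0],"fingers":1},
    {"travel":[0,0,0],"delta_rot":[0,0,0],"fingers":1},
    {"travel":[0,0,0],"delta_rot":[0,0,0],"fingers":1}
  ],
  "grip_force": 30
}}

```text
clock: 4.47
eef_pos: [508.2, -117.6, 96.3]
eef_rot: [3.141, 0.0, -0.511]
wrist_force: [-4.1, -4.3, 3.0]
finger_gap: 33.9
```

Holding 34 mm, as expected. Now lifting 17 mm along the lever.

>>> {"method": "send_rows", "body": {
  "plan": [
    {"travel":[-1.8,0,-3.85],"delta_rot":[0,0,0],"fingers":1},
    {"travel":[-1.8,0,-3.85],"delta_rot":[0,0,0],"fingers":1},
    {"travel":[-1.8,0,-3.85],"delta_rot":[0,0,0],"fingers":1},
    {"travel":[-1.8,0,-3.85],"delta_rot":[0,0,0],"fingers":1},
    {"travel":[0,0,0],"delta_rot":[0,0,0],"fingers":1},
    {"travel":[0,0,0],"delta_rot":[0,0,0],"fingers":1}
  ]
}}

```text
clock: 5.22
eef_pos: [502.1, -114.2, 111.3]
eef_rot: [3.141, -0.0, -0.511]
wrist_force: [-0.2, -5.9, -3.6]
finger_gap: 33.7
```

```bash
python3 - <<'E'
from h import *
a=np.radians(np.linspace(-25,25,11)); r=73
x=r*np.sin(a); z=r*np.cos(a)
print(np.c_[np.diff(x),-np.diff(z)].round(2).tolist())
c=shot('wrist'); w=shot('scene')
cv2.imwrite('pics/l.png',np.hstack([cv2.resize(c['color'][100:300,150:350],(400,400)),cv2.resize(w['color'][170:270,187:287],(400,400))])[:,:,::-1])
print(manip.read_state()['wrist_force'])
E
```

```text
[[5.88, -2.44], [6.07, -1.92], [6.22, -1.38], [6.31, -0.83], [6.36, -0.28], [6.36, 0.28], [6.31, 0.83], [6.22, 1.38], [6.07, 1.92], [5.88, 2.44]]
[ 0.08863032 -4.15543159 -3.01746933]
```

View pics/l.png

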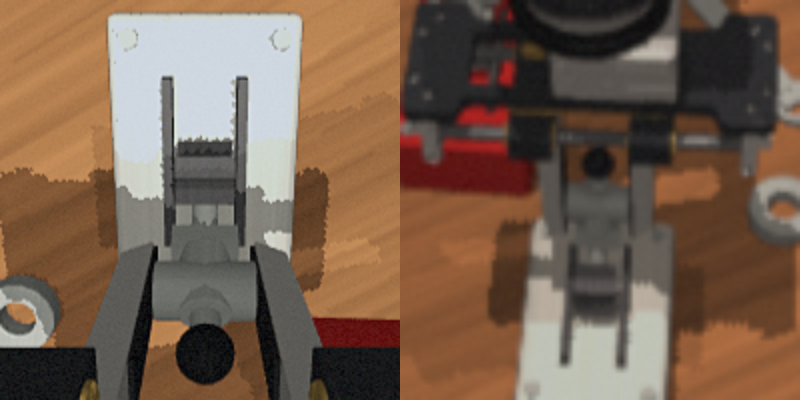

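The collar is held between the fingers and clear of its seat, and the wrist carries 3–4 N of spring load. Now swinging it through the arc.

>>> {"method": "send_rows", "body": {
  "plan": [
    {"travel":[5.88,0,-2.44],"delta_rot":[0,0,0],"fingers":1},
    {"travel":[6.07,0,-1.92],"delta_rot":[0,0,0],"fingers":1},
    {"travel":[6.22,0,-1.38],"delta_rot":[0,0,0],"fingers":1},
    {"travel":[6.31,0,-0.83],"delta_rot":[0,0,0],"fingers":1},
    {"travel":[6.36,0,-0.28],"delta_rot":[0,0,0],"fingers":1},
    {"travel":[6.36,0,0.28],"delta_rot":[0,0,0],"fingers":1},
    {"travel":[6.31,0,0.83],"delta_rot":[0,0,0],"fingers":1},
    {"travel":[6.22,0,1.38],"delta_rot":[0,0,0],"fingers":1},
    {"travel":[6.07,0,1.92],"delta_rot":[0,0,0],"fingers":1},
    {"travel":[5.0,0,2.1],"delta_rot":[0,0,0],"fingers":1},
    {"travel":[0,0,0],"delta_rot":[0,0,0],"fingers":1},
    {"travel":[0,0,0],"delta_rot":[0,0,0],"fingers":1}
  ]
}}

```text
clock: 6.82
eef_pos: [554.1, -143.5, 110.8]
eef_rot: [3.14, 0.004, -0.511]
wrist_force: [-5.0, -3.4, -3.8]
finger_gap: 33.8
```

>>> {"method": "send_rows", "body": {
  "plan": [
    {"travel":[1,0,0.45],"delta_rot":[0,0,0],"fingers":1},
    {"travel":[1,0,0.45],"delta_rot":[0,0,0],"fingers":1},
    {"travel":[0,0,0],"delta_rot":[0,0,0],"fingers":1}
  ]
}}

```text
clock: 7.2
eef_pos: [555.7, -144.4, 110.0]
eef_rot: [3.14, 0.004, -0.511]
wrist_force: [-7.4, -1.6, -3.0]
finger_gap: 33.8
```

The resistance is rising at about 25.6°, so the lever is at its stop. Lowering the collar down the lever.

>>> {"method": "send_rows", "body": {
  "plan": [
    {"travel":[-1.6,0,3.5],"delta_rot":[0,0,0],"fingers":1},
    {"travel":[-1.6,0,3.5],"delta_rot":[0,0,0],"fingers":1},
    {"travel":[-1.6,0,3.5],"delta_rot":[0,0,0],"fingers":1},
    {"travel":[-1.6,0,3.5],"delta_rot":[0,0,0],"fingers":1},
    {"travel":[0,0,0],"delta_rot":[0,0,0],"fingers":1},
    {"travel":[0,0,0],"delta_rot":[0,0,0],"fingers":1}
  ]
}}

```text
clock: 7.95
eef_pos: [552.4, -142.5, 98.6]
eef_rot: [3.141, -0.004, -0.511]
wrist_force: [-1.1, -7.4, 11.0]
finger_gap: 33.7
```

The upward force is 11 N at about 3 mm above nominal. Either the grip slipped or the collar is catching at the seat. I'll release it and look.

>>> {"method": "send_rows", "body": {
  "plan": [
    {"travel":[0,0,0],"delta_rot":[0,0,0],"fingers":0},
    {"travel":[0,0,0],"delta_rot":[0,0,0],"fingers":-0.3},
    {"travel":[0,0,0],"delta_rot":[0,0,0],"fingers":-0.6},
    {"travel":[0,0,0],"delta_rot":[0,0,0],"fingers":-1},
    {"travel":[0,0,0],"delta_rot":[0,0,0],"fingers":-1},
    {"travel":[0,0,-30],"delta_rot":[0,0,0],"fingers":-1},
    {"travel":[0,0,-40],"delta_rot":[0,0,0],"fingers":-1},
    {"travel":[0,0,-40],"delta_rot":[0,0,0],"fingers":-1},
    {"travel":[-60,0,0],"delta_rot":[0,0,0],"fingers":-1},
    {"travel":[-60,0,0],"delta_rot":[0,0,0],"fingers":-1},
    {"travel":[0,0,0],"delta_rot":[0,0,0],"fingers":-1},
    {"travel":[0,0,0],"delta_rot":[0,0,0],"fingers":-1}
  ]
}}

```text
clock: 9.45
eef_pos: [447.5, -82.7, 207.6]
eef_rot: [-3.141, -0.001, -0.511]
wrist_force: [0.4, -0.2, -0.7]
finger_gap: 94.0
```

```bash
python3 - <<'E'
from h import *
H=np.array([528.8,-128.8,45]); X=np.array([.872,-.489,0])
Y=np.array([.489,.872,0])
cr=[]
for n in ['wrist','scene','top']:
    c=shot(n)
    for d in tip_of('collar_grip',n):
        p=toW(c,d['at'])-H
        if np.linalg.norm(p)<90: 
            x,z=p@X,p[2]; print(n,round(d['confidence'],2),'r',np.hypot(x,z).round(1),'ang',np.degrees(np.arctan2(x,z)).round(1),np.round(pix(c,d['at'])))
    P=cloud(c)-H; x=P@X; y=P@Y; z=P[...,2]
    k=(abs(x)<75)&(abs(y)<18)&(z>15)
    ct=c['color'][k].max(1); kb=z[k]>78
    q=P[k][kb]; print(n,'knob',kb.sum(),(q@X).mean(),(q@Y).mean(),q.max(0)[2], q[:,2].mean())
    # collar: |y| 11..17 away from lever rod
    s=(abs(x)<60)&(abs(y)>10)&(abs(y)<17.5)&(z>25)&(z<90)
    al=x*np.sin(np.radians(25))+z*np.cos(np.radians(25)); pe=x*np.cos(np.radians(25))-z*np.sin(np.radians(25))
    print(' collar along',np.percentile(al[s],[5,50,90,97]).round(1),'perp',np.percentile(pe[s],[5,50,95]).round(1),s.sum())
    v,u=np.where(k); v0,u0=int(v.mean())-45,int(u.mean())-45
    cr.append(cv2.resize(c['color'][max(v0,0):v0+90,max(u0,0):u0+90],(260,260),interpolation=cv2.INTER_CUBIC))
cv2.imwrite('pics/end.png',np.hstack(cr)[:,:,::-1])
s=manip.read_state(); print(s['clock'],s['eef_pos'],s['wrist_force'])
E
```

```text
wrist 0.77 r 58.0 ang 19.5 [252.  82.]
wrist knob 6358 -53.55406051682376 -0.42772969172923 323.5171141341262 258.01680881740765
 collar along [35.9 63.1 66.  66.6] perp [-17.1  -8.5   1.6] 395
scene 0.66 r 57.0 ang 24.8 [234. 246.]
scene knob 1898 -59.95556074292717 -0.09417620641254325 449.2544631254953 362.01684148935493
 collar along [55.8 64.1 66.6 67.4] perp [-11.7  -1.7   6.3] 62
top knob 428 -68.01584888617576 -2.2878326204342314 446.971978090108 439.4118911362525Traceback (most recent call last):
  File "<stdin>", line 18, in <module>
    return _quantile_unchecked(
        a, q, axis, out, overwrite_input, method, keepdims, weights)
    return _ureduce(a,
                    func=_quantile_ureduce_func,
    ...<5 lines>...
                    overwrite_input=overwrite_input,
                    method=method)
    r = func(a, **kwargs)
    result = _quantile(arr,
                       quantiles=q,
    ...<2 lines>...
                       out=out,
                       weights=wgt)
    slices_having_nans = np.isnan(arr[-1, ...])
                                  ~~~^^^^^^^^^
IndexError: index -1 is out of bounds for axis 0 with size 0
```

The along-lever top of the collar is 66.6 mm (56 + 10), so it looks seated. I'll clear the arm away and check the lever angle properly.

>>> {"method": "send_rows", "body": {
  "plan": [
    {"travel":[-50,0,-30],"delta_rot":[0,0,0],"fingers":-1},
    {"travel":[0,60,-20],"delta_rot":[0,0,0],"fingers":-1},
    {"travel":[0,60,0],"delta_rot":[0,0,0],"fingers":-1},
    {"travel":[0,60,0],"delta_rot":[0,0,0],"fingers":-1},
    {"travel":[0,60,0],"delta_rot":[0,0,0],"fingers":-1},
    {"travel":[0,60,0],"delta_rot":[0,0,0],"fingers":-1},
    {"travel":[0,0,0],"delta_rot":[0,0,0],"fingers":-1},
    {"travel":[0,0,0],"delta_rot":[0,0,0],"fingers":-1}
  ]
}}

```text
clock: 10.75
eef_pos: [256.8, -318.9, 256.6]
eef_rot: [-3.141, 0.0, -0.512]
wrist_force: [-0.7, -0.2, 0.1]
finger_gap: 94.1
```

```bash
python3 - <<'E'
from h import *
H=np.array([528.8,-128.8,45]); X=np.array([.872,-.489,0]); Y=np.array([.489,.872,0])
s=manip.read_state(); print(s['clock'],s['eef_pos'],s['wrist_force'])
cr=[]
for n in ['scene','top']:
    c=shot(n)
    for nm in('collar_grip','plain_tip'):
      for d in tip_of(nm,n): print(n,nm,round(d['confidence'],2),toW(c,d['at']).round())
    P=cloud(c)-H; x=P@X; y=P@Y; z=P[...,2]
    b=(abs(x)<80)&(abs(y)<17.5)&(z<115)
    q=b&(z>72); print(n,'knob',q.sum(),x[q].mean(),y[q].mean(),z[q].mean(),z[q].max() if q.any() else 0)
    a=np.radians(25); al=x*np.sin(a)+z*np.cos(a); pe=x*np.cos(a)-z*np.sin(a)
    t=b&(al>50)&(al<72)&(abs(y)>8)&(abs(pe)<25)
    if t.any(): print(' collar along',np.percentile(al[t],[5,50,95]).round(1),'perp',np.percentile(pe[t],[5,50,95]).round(1),t.sum())
    v,u=(228,237) if n=='scene' else (165,290)
    cr.append(cv2.resize(c['color'][v-45:v+45,u-45:u+45],(396,396),interpolation=cv2.INTER_CUBIC))
cv2.imwrite('pics/end.png',np.hstack(cr)[:,:,::-1])
E
```

```text
10.75 [ 256.8434771  -318.93152478  256.56622532] [-0.72570612 -0.16717288  0.05675329]
scene collar_grip 0.51 [ 347. -311.   93.]
scene collar_grip 0.48 [ 549. -138.   98.]
scene collar_grip 0.44 [ 323. -115.   96.]
scene plain_tip 0.44 [490. 203.  97.]
scene knob 62 39.68321249472681 0.048136821361717104 93.90072671365293 100.64675808270783
 collar along [58.5 64.  67.5] perp [-10.6  -0.7   6.4] 74
top collar_grip 0.8 [ 326. -113.   93.]
top collar_grip 0.63 [ 550. -137.   92.]
top collar_grip 0.5 [ 347. -309.   95.]
top plain_tip 0.58 [500. 204.  88.]
top knob 91 33.12474476217985 0.9045821373877797 89.60904417266904 97.48627182009318
 collar along [52.6 61.8 65.5] perp [-12.4  -8.8   1.1] 95
```

View pics/end.png

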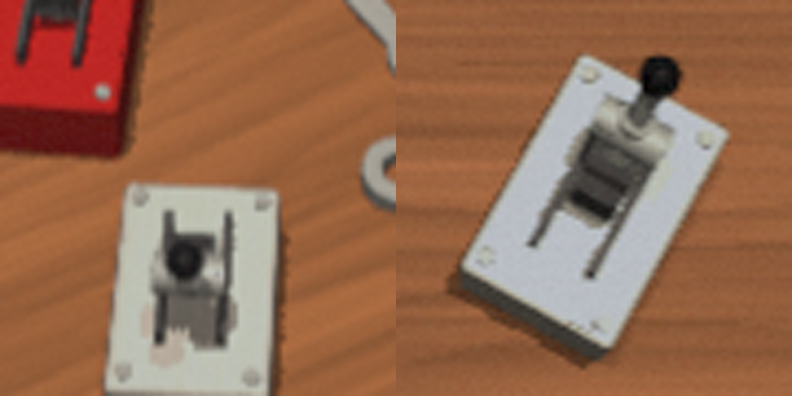

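```bash
python3 -c "
from cell import manip
print(manip.sign_off())"
```

```text
the job is handed in; nothing more can be done
None
```

The drive is switched on at the white-grey box, and by my measurements the collar is locked in its seat on the "on" side. I handed the job in at about 10.9 s of the 32 s allowed, and no verdict is reported. I pinched the collar's ends, lifted it 17 mm, swung the lever to its far stop, lowered the collar and let go.

**Last checks, arm clear and wrist force about zero:**
- **Lever:** it leans to the "on" side in both views. The scene camera put it at 24.8° just after I let go, against 25° at the stop.
- **Collar:** its top is at 65.5–67.5 mm along the lever. Seated would be 66 mm; resting on the hump would be 79 mm or more.
- **Bystanders:** the plain toggle's ball reads where it started, within measuring error. The red and purple look-alikes were not touched.

**Checks that disagreed:**
- **Wrist camera angle:** its one reading put the lever at 19.5° rather than 25°. I put this down to the network's 4 mm error, because the seated collar and the scene camera contradict it.
- **Lowering force:** I saw 11 N pushing up with the tool about 3 mm above where the seat should be. I think the collar had slipped slightly in the grip; after release it measured as fully down.
- **Lock not tested:** I did not push the lever to test the lock, so that rests on these measurements.

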